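# Set the solder sucker

## Robot

A 6-joint arm with a two-finger parallel gripper is mounted at the origin on the work surface. World frame = base frame: x ahead of the robot, y to its left, z up, the work surface at z = 0. Lengths are in mm, angles in rad, forces in N, time in s.
With the tool pointing down it reaches from about 300 to 775 mm from the base axis. Payload 14.6 kg.
Tool frame: the origin (TCP) lies midway between the tips of the shut fingers; the grasp point (between the pads) lies grasp_offset behind it (grasp_offset is the distance from the TCP to the grasp point, in mm); z points along the fingers, y is the line along which they close (so a half turn about z gives the same grasp; the last joint's range is limited). The gripper opens to 94 mm and grips with 3 to 60 N. Pads are 16 mm wide; open, the fingers measure 119 mm over their backs; the gripper's body (75 mm by 177 mm) begins 78 mm behind the grasp point.
Start: joints at [-1.283, 0.3, 1.521, -0, 1.321, -0.067], TCP at [191.064, -515.736, 205.446] pointing down, gripper open.
Joint ranges: [-3.03, 3.03], [-0.79, 2.21], [0.23, 2.52], [-1.04, 4.18], [0, 3.07], [-2.55, 2.55]. Speed limits (rad/s): [2.22, 2.22, 2.57, 3.14, 3.14, 3.14].

## Interface

Orientations are given as [roll, pitch, yaw] about the fixed x, y, z axes, in that order (R = Rz(yaw) Ry(pitch) Rx(roll)).
In Python, from cell import * gives the robot as it stands. The module is installed in compiled form; this text tells all that it offers.
- The arm moves only by the shell command python3 -m jog 'ROWS' [FORCE]. ROWS is JSON, a list of rows, each a list of 3 entries, a list of its own where there are three numbers: the finger opening in mm, from 0 to 94, then the shift along the tool's x, y, z in units of 50 mm (1.0 is 50 mm), then the turn about the tool's z in units of 180 degrees (1.0 is 180 degrees). In form: [[fingers, [dx, dy, dz], twist], ...]. A call has 1 to 20 rows; each row shifts and turns the commanded pose from where the row before left it, along the tool's axes as they then stand; what a row does not reach is not made up. A row lasts 1/10 s, in which the tool goes at most 50 mm and 8.59 degrees, less where a joint would pass 70% of its speed; a pose out of reach is approached as far as the arm can. A call with a number of a shift or a turn outside -1 to 1 is refused whole. A call with a gripper value outside its range is refused whole. The fingers move at their own pace and stop on an object; FORCE is the grip in N (left out, the last holds). Time passes only in rows, so rows that do not move let the fingers close. It gives the time, the measured TCP pose, the force, the opening and the grip force at its end, in the units of the state.
- read_state(): the state, without advancing time (a new reading comes with each control period).
- camera(name): name is "scene" or "top"; returns the picture (420x560x3 uint8, red, green, blue); there is no depth.
- calibration(name): a dict with "mtx" (3x3 intrinsics, pixels), "cam_to_world" (4x4, takes a point from camera to world coordinates). Camera axes: x right, y down, z forward; pixel columns grow to the right and rows downward; lengths in mm; the calibration is good to about 2 mm. A picture is of the moment at which its call begins. calibration takes no time and is no camera call.
- sign_off(): hands the job in; it is judged then, once.
Trained networks look in the newest picture that a camera, given by its name, has taken for a name from the list of things; names that differ only in an ending like _2 or _b are one class to them, and where a whole thing is asked for, a point or a joint stands for the part that bears it (a point fixed in the world has none). Each returns a list of dicts, best first, with "conf" (0 to 1); they miss things now and then, are a little off and sometimes report something else, mostly with a low value. They report only what shows in the picture. A call takes as long as a camera call. They do not tell look-alikes from the thing itself.
- regions_of(camera, query): "pixels" (420x560 bool, what is visible of it) and "rect" ([centre column, centre row, width, height] in pixels, round what is visible of it).
The state is a dict: "clock": time; "joints": joint angles; "qd": joint speeds; "effort": joint torques, N m; "eef_pos": TCP position; "eef_rot": TCP orientation; "wrist_force": force on the tool from outside, world axes, zero at the start; "moment": the same for the moment, N m; "finger_gap": finger opening in mm; "finger_force": force on a finger pad.
Only numpy, scipy, OpenCV 4.12 (cv2) and the standard library are available. Lean on these libraries where they do the work, as an engineer would, in place of code of your own. Each camera call takes 0.05 s, during which the arm holds its last target. There are 200 camera calls.

## Task

Lift the blue solder sucker with the yellow plunger head out of the wooden tool block and stand it nose down in the cup of the dark iron loading stand, all the way to the cup's floor. Then push its plunger straight down to its stop, so that it clicks and stays down by itself: push firmly, but do not ram the tool into the stand. Leave the sucker standing in the cup, and leave the two pens, the solder spool and the tin where they are.

Things in the scene. Friction and masses are not known exactly. Their poses are not given: they have to be found in the camera images.
- pump: Solder sucker, 0.16 kg, 178 mm tall, plunger up: white nose cone (12 mm wide at the tip, 28 mm from 25 mm up), blue barrel 28 mm in diameter up to 120 mm, 10 mm steel rod, yellow plunger head (30 mm in diameter, from 160 to 178 mm). Starts upright, nose down, in a hole of the block. Origin: tip of the nose; z runs up the barrel. May be carried by its head, which stands above its neighbours.
- plunger_top (a point): Centre of the flat top of the yellow plunger head, 30 mm in diameter. It sinks with the plunger.
- plunger (a joint): Plunger travel: 0 up, 0.035 m pushed down to its hard stop. An over-centre spring resists: 2 N at the top, 13 N at 18 mm, easing to nothing at 32 mm, beyond which it snaps to the stop and stays there by itself; short of 32 mm it springs back up. Push slowly (10 to 15 mm/s) until the stop is felt (some 17 to 20 N). Over 45 N between sucker and stand is ramming.
- stand: Fixed dark iron stand: round foot 110 mm in diameter, 24 mm tall, with an upright grey cup: outside 41 mm, bore 32 mm (barrel 28), rim 85 mm up. The cup's floor is a tight sliding plug, found 42 to 60 mm below the rim; it slips down under some 8 N of push to its hard bottom at 60 mm: the sucker sinks an unknown 0 to 18 mm while its plunger is pushed. Origin: centre of the underside.
- stand_mouth (a point): Centre of the cup's mouth, at the height of its rim (85 mm above the bench).
- rack: Fixed wooden tool block, 75 x 230 x 60 mm tall, with three round holes of 32 mm diameter, 45 mm deep, in a row along its y axis at -75, 0 and +75 mm. Origin: centre of its underside; z up. Its yaw varies. The fingers fit best closing across the row (along the block's x axis).
- flux_pen: Bystander: white flux pen with a green cap, 95 mm tall, 27 mm in diameter, standing in another hole of the block (its top 110 mm above the bench). Origin: tip at the bottom.
- marker: Bystander: black paint marker with a red cap, 100 mm tall, 26 mm in diameter, standing in another hole of the block (its top 115 mm above the bench). Origin: tip at the bottom.
- spool: Bystander: solder spool with blue flanges, 60 mm in diameter, 50 mm tall, upright on the bench. Origin: centre of its underside.
- tin: Bystander: brass-coloured flux tin with a pale lid, 64 mm in diameter, 45 mm tall, on the bench. Origin: centre of its underside.
There are look-alikes about, which are no part of the job. There is more than one size of the stand; the job needs the larger.

How it is judged (in metres and radians):
On the way, in this order (a step that is already met when the one before it is completed fails the run):
1. the solder sucker stands nose down in the cup, its plunger still up (z of pump in the frame of stand below 0.047 m and horizontal distance between pump and stand below 0.014 m and angle between pump's own z axis and vertical below 0.15 rad and contact force between pump and stand above 0.3 N and value of joint plunger below 0.02 m), for 0.2 s.
2. the plunger is pushed down to its stop (value of joint plunger above 0.034 m and z of pump in the frame of stand below 0.047 m and horizontal distance between pump and stand below 0.014 m), for 0.1 s.
At the end, for the whole second after the job is handed in: The solder sucker stands at rest in the stand's cup, on the cup's floor (tip less than 47 mm above the bench, at least 38 mm below the rim), within 0.15 rad of upright, with its plunger latched down (joint above 33 mm of 35) (value of joint plunger above 0.033 m and z of pump in the frame of stand below 0.047 m and horizontal distance between pump and stand below 0.014 m and angle between pump's own z axis and vertical below 0.15 rad and contact force between pump and stand above 0.3 N and linear speed of pump below 0.02 m/s); the robot touches nothing.
It fails at once if the sucker is rammed into the stand with more than 45 N (contact force between pump and stand above 45 N).
It fails at once if a pen in the block is pulled out or pushed over (distance of any of flux_pen, marker from where it was at the start of the episode above 0.02 m or angle between any of flux_pen, marker's own z axis and vertical above 0.35 rad).
It fails at once if the spool or the tin is pushed away or tipped (distance of any of spool, tin from where it was at the start of the episode above 0.02 m or angle between any of spool, tin's own z axis and vertical above 0.3 rad).
It also fails if it takes over 59 s, if anything falls off the work surface, if the arm or the gripper's body presses on something with over 40 N, if the wrist force passes 120 N, or if a joint passes its speed limit or range.

## Working session

There is one attempt and no reset: what is moved stays moved. The work goes in short steps, Python scripts to look and compute and a shell command to move; the robot and the scene stay as the last step left them, time stands still between calls to the robot, and variables do not carry over. Pictures are saved under pics/ and viewed, at most 10 in all, crops included, and the job is handed in when it is done.

```bash
mkdir -p pics; python3 - <<'E'
from cell import *
import cv2,numpy as np
print(read_state())
for n in("scene","top"):
    cv2.imwrite(f"pics/{n}0.png",camera(n)[:,:,::-1]); c=calibration(n); print(n,np.round(c["mtx"],1).tolist(),np.round(c["cam_to_world"],3).tolist())
    for q in("pump","plunger_top","stand","rack","flux_pen","marker","spool","tin"):
        for r in regions_of(n,q): print(n,q,round(r["conf"],2),np.round(r["rect"],1).tolist())
E
```

```text
{'clock': 0.0, 'joints': array([-1.28260502e+00,  3.00462377e-01,  1.52158685e+00, -9.37388872e-06,
        1.32071177e+00, -6.65875647e-02]), 'qd': array([-0.00048353,  0.00072952, -0.00058144,  0.00053066,  0.00246504,
       -0.00038104]), 'effort': array([-3.50851406e-04, -5.31807554e+01, -3.52737880e+01,  7.08269281e-02,
        2.43939960e-02, -8.35335845e-05]), 'eef_pos': array([ 190.9854436 , -515.48904049,  204.88867801]), 'eef_rot': array([-3.14042629e+00, -6.86807439e-05,  3.54781157e-01]), 'wrist_force': array([-0.65016511,  0.13978058, -0.08498421]), 'moment': array([-0.02199442,  0.05703962,  0.01056366]), 'finger_force': 0.0, 'finger_gap': 93.97890592240856}
scene [[474.1, 0.0, 284.2], [0.0, 474.1, 207.0], [0.0, 0.0, 1.0]] [[0.56, 0.66, -0.501, 1057.497], [0.829, -0.439, 0.347, -334.558], [0.009, -0.61, -0.793, 886.809], [0.0, 0.0, 0.0, 1.0]]
scene pump 0.57 [196.4, 215.1, 24.3, 48.6]
scene plunger_top 0.8 [194.2, 201.4, 19.0, 26.7]
scene stand 0.98 [341.2, 187.4, 44.7, 45.9]
scene stand 0.63 [305.2, 141.9, 37.7, 34.5]
scene rack 0.77 [199.0, 245.2, 98.2, 104.7]
scene flux_pen 0.51 [224.6, 203.9, 13.6, 26.8]
scene marker 0.87 [175.7, 253.1, 12.7, 25.1]
scene spool 0.85 [266.5, 339.2, 31.8, 39.1]
scene tin 0.92 [360.0, 266.4, 35.6, 35.4]
scene tin 0.45 [195.6, 202.8, 17.1, 28.3]
top [[475.6, 0.0, 280.0], [0.0, 475.6, 207.6], [0.0, 0.0, 1.0]] [[-0.117, -0.968, 0.22, 363.474], [-0.993, 0.116, -0.019, -1.595], [-0.007, -0.221, -0.975, 1069.832], [0.0, 0.0, 0.0, 1.0]]
top pump 0.56 [355.4, 236.7, 23.5, 23.7]
top pump 0.43 [332.6, 135.2, 28.8, 29.1]
top pump 0.29 [190.2, 250.9, 49.7, 50.8]
top plunger_top 0.5 [357.0, 236.0, 18.7, 17.4]
top stand 0.74 [191.7, 249.0, 49.6, 50.8]
top stand 0.73 [186.3, 331.1, 40.6, 37.4]
top rack 0.67 [347.6, 245.9, 109.9, 79.9]
top flux_pen 0.54 [319.8, 258.3, 15.2, 9.8]
top marker 0.46 [381.8, 225.3, 18.3, 16.3]
top tin 0.73 [225.7, 159.4, 28.6, 34.2]
```

View pics/scene0.png

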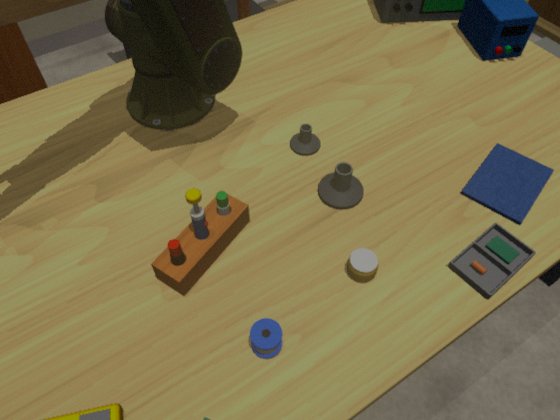

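View pics/top0.png

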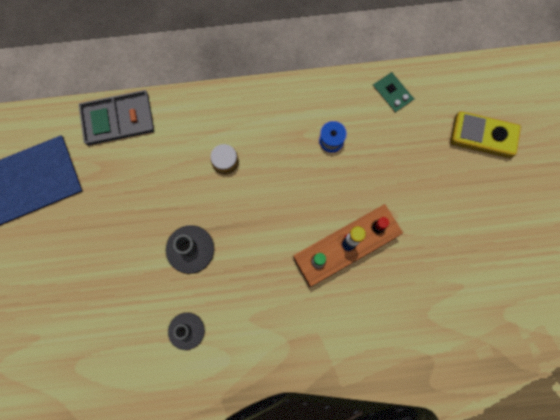

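Candidates for the pump: the yellow-headed item in the middle hole (scene 194,196; top 357,235). The red marker (175,250) and green pen (223,202) beside it are bystanders, and the network also took the spool for it. For the stand: the larger is at scene (342,186) / top (190,249), the smaller at scene (305,140) / top (186,331). I'll check both choices in one enlarged crop.

```bash
cat > h.py <<'E'
from cell import *
import cv2,numpy as np
def P(n):
    c=calibration(n); T=np.linalg.inv(c["cam_to_world"]); return c["mtx"]@T[:3]
def tri(ps,pt):
    X=cv2.triangulatePoints(P("scene"),P("top"),np.array(ps,float).reshape(2,1),np.array(pt,float).reshape(2,1))
    X=(X[:3]/X[3]).ravel()
    return X
def proj(n,X):
    x=P(n)@np.append(X,1); return x[:2]/x[2]
def ray(n,p,z):
    M=P(n); H=np.c_[M[:,:2],M[:,2]*z+M[:,3]]; x=np.linalg.solve(H,[p[0],p[1],1]); return x[:2]/x[2]
def yellow(im,box):
    h=cv2.cvtColor(im,cv2.COLOR_RGB2HSV); m=cv2.inRange(h,(24,190,110),(34,255,255)); k=np.zeros_like(m); x0,y0,x1,y1=box; k[y0:y1,x0:x1]=m[y0:y1,x0:x1]
    k=cv2.morphologyEx(k,cv2.MORPH_OPEN,np.ones((3,3),np.uint8)); ys,xs=np.nonzero(k); return (xs.mean(),ys.mean(),len(xs),xs.min(),xs.max(),ys.min(),ys.max())
E
python3 - <<'E'
from h import *
s=cv2.imread("pics/scene0.png");t=cv2.imread("pics/top0.png")
def crop(i,x,y,w=64,h=48): return cv2.resize(i[y-h//2:y+h//2,x-w//2:x+w//2],(w*6,h*6),interpolation=cv2.INTER_CUBIC)
a=np.vstack([np.hstack([crop(s,200,210),crop(s,342,182)]),np.hstack([crop(t,352,240),crop(t,188,247)])]);cv2.imwrite("pics/c.png",a)
ys=yellow(s[:,:,::-1].copy(),(180,180,212,212)); yt=yellow(t[:,:,::-1].copy(),(340,222,374,250)); print(ys,yt,tri(ys[:2],yt[:2]))
for z in (0,60):print(z)
print("pens",tri((222.5,199),(319.8,259.5)),tri((175,246),(382,224.5)))
E
```

```text
h.py:15: RuntimeWarning: Mean of empty slice.
  k=cv2.morphologyEx(k,cv2.MORPH_OPEN,np.ones((3,3),np.uint8)); ys,xs=np.nonzero(k); return (xs.mean(),ys.mean(),len(xs),xs.min(),xs.max(),ys.min(),ys.max())
  ret = ret.dtype.type(ret / rcount)
Traceback (most recent call last):
  File "h.py", line 15, in yellow
    k=cv2.morphologyEx(k,cv2.MORPH_OPEN,np.ones((3,3),np.uint8)); ys,xs=np.nonzero(k); return (xs.mean(),ys.mean(),len(xs),xs.min(),xs.max(),ys.min(),ys.max())
                                                                                                                           ~~~~~~^^
ValueError: zero-size array to reduction operation minimum which has no identity
```

View pics/c.png

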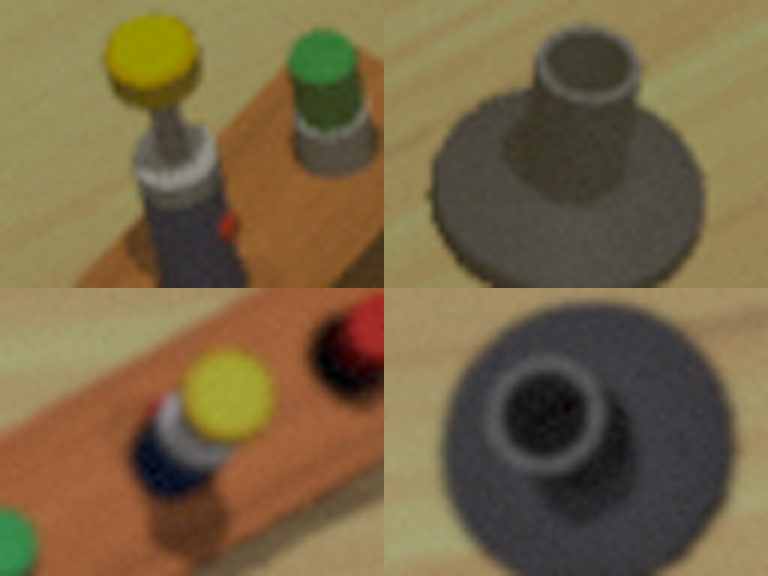

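The crop confirms both choices: blue barrel with the yellow head (top centre at scene 193,194; top view 357.6,233.4), and the larger stand's mouth (scene 343.4,168.1; top view 182.4,243.8).

```bash
python3 - <<'E'
from h import *
def f(n,a,b):
    X=tri(a,b); print(n,X.round(1),"reproj",(proj("scene",X)-a).round(1),(proj("top",X)-b).round(1)); return X
h=f("head",(192.9,193.9),(357.6,233.4))
m=f("mouth",(343.4,168.1),(182.4,243.8))
g=f("green",(221.3,195.1),(319.8,260)); r=f("red",(174.8,244.2),(382.8,223.4))
# rack row direction from pen tops
d=(ray("top",(382.8,223.4),115)-ray("top",(319.8,260),110)); print("row dir",np.degrees(np.arctan2(d[1],d[0])),np.linalg.norm(d))
t=cv2.imread("pics/top0.png")[:,:,::-1].copy()
hsv=cv2.cvtColor(t,cv2.COLOR_RGB2HSV)
reg=regions_of("top","rack")
camera("top");reg=regions_of("top","rack");k=reg[0]["pixels"].astype(np.uint8)
c=max(cv2.findContours(k,0,2)[0],key=cv2.contourArea);b=cv2.boxPoints(cv2.minAreaRect(c)); w=np.array([ray("top",p,50) for p in b]);print(w.round(1).tolist())
for e in (w[1]-w[0],w[2]-w[1]): print(np.linalg.norm(e),np.degrees(np.arctan2(e[1],e[0])))
E
```

```text
head [ 496.  -156.6  191.1] reproj [-0.4  0. ] [-0.4 -0.1]
mouth [533.1 190.6  86. ] reproj [-0.2  0. ] [-0.2 -0.1]
green [463.9 -86.9 106.9] reproj [-0.5  0.1] [-0.5 -0.2]
red [ 523.  -224.3  109.9] reproj [-1.  0.] [-0.9 -0.3]
row dir -66.96904943661958 149.12378585443273
[[486.5, -33.8], [579.0, -254.3], [504.5, -281.2], [415.1, -63.4]]
239.07563361602746 -67.2369972432837
79.18817776518436 -160.1271885753466
```

```bash
python3 -c "
import cell;print([x for x in dir(cell) if x[0]!='_'], getattr(cell,'grasp_offset',None))"
python3 -m jog '[[94,[0,0,-0.1],-0.0468],[94,[0,0,-0.1],-0.0468],[94,[0,0,-0.1],-0.0468],[94,[0,0,-0.1],-0.0468],[94,[0,0,-0.1],-0.0468],[94,[0,0,-0.1],-0.0468],[94,[0,0,-0.1],-0.0468],[94,[0,0,-0.1],-0.0468],[94,[0,0,-0.1],-0.0468],[94,[0,0,-0.1],-0.0468],[94,[0,0,-0.1],-0.0468],[94,[0,0,0],0],[94,[0,0,0],0]]' 20
```

```text
['Unreachable', 'calibration', 'camera', 'grasp_offset', 'read_state', 'regions_of', 'sign_off'] 18.8
clock: 2.35
eef_pos: [191.0, -515.7, 260.3]
eef_rot: [-3.142, -0.0, 1.968]
wrist_force: [0.7, -0.3, -0.2]
finger_gap: 93.6
finger_force: 0.0
```

```bash
python3 -m jog '[[94,[0.305,0.6,0],0],[94,[0.305,0.6,0],0],[94,[0.305,0.6,0],0],[94,[0.305,0.6,0],0],[94,[0.305,0.6,0],0],[94,[0.305,0.6,0],0],[94,[0.305,0.6,0],0],[94,[0.305,0.6,0],0],[94,[0.305,0.6,0],0],[94,[0.305,0.6,0],0],[94,[0.305,0.6,0],0],[94,[0.305,0.6,0],0],[94,[0.305,0.6,0],0],[94,[0.305,0.6,0],0],[94,[0,0,0],0],[94,[0,0,0],0]]'
python3 - <<'E'
from h import *
s=camera("scene");t=camera("top")
def crop(i,x,y,w=100,h=90): return cv2.resize(i[y-h//2:y+h//2,x-w//2:x+w//2,::-1],(w*4,h*4),interpolation=cv2.INTER_CUBIC)
cv2.imwrite("pics/above.png",np.hstack([crop(s,196,195),crop(t,354,238)]))
E
```

```text
clock: 3.95
eef_pos: [494.2, -154.9, 260.0]
eef_rot: [-3.141, -0.0, 1.971]
wrist_force: [0.2, 0.0, -0.2]
finger_gap: 93.8
finger_force: 0.0
```

View pics/above.png

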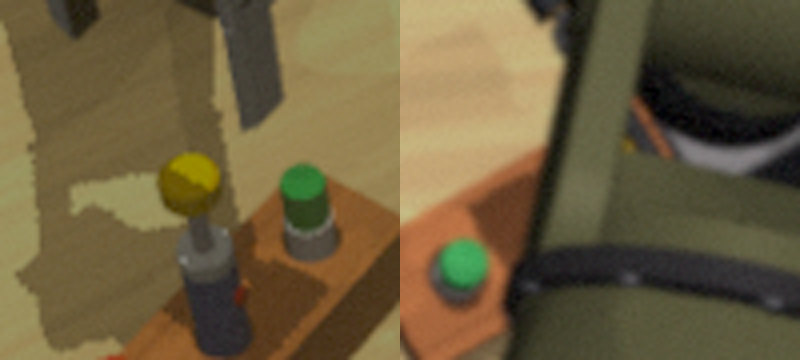

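The scene crop shows the fingers straddling above the yellow head (crop 190,183). I'll descend and close.

```bash
python3 -m jog '[[94,[-0.046,0.02,0.24],0],[94,[0,0,0.24],0],[94,[0,0,0.24],0],[94,[0,0,0.24],0],[94,[0,0,0.24],0],[94,[0,0,0.24],0],[94,[0,0,0.24],0],[94,[0,0,0.24],0],[94,[0,0,0],0]]' 25
python3 -m jog '[[20,[0,0,0],0],[20,[0,0,0],0],[20,[0,0,0],0],[20,[0,0,0],0],[20,[0,0,0],0],[20,[0,0,0],0],[20,[0,0,0],0],[20,[0,0,0],0],[20,[0,0,0],0],[20,[0,0,0],0]]' 25
```

```text
clock: 4.95
eef_pos: [495.5, -156.6, 162.6]
eef_rot: [-3.14, -0.002, 1.972]
wrist_force: [0.1, -0.2, 0.2]
finger_gap: 93.7
finger_force: 0.0
clock: 5.95
eef_pos: [496.1, -156.9, 164.4]
eef_rot: [-3.142, -0.0, 1.972]
wrist_force: [-0.4, -0.1, 0.0]
finger_gap: 29.2
finger_force: 25.0
```

```bash
python3 -m jog '[[20,[0,0,-0.1],0],[20,[0,0,-0.2],0],[20,[0,0,-0.2],0],[20,[0,0,-0.2],0],[20,[0,0,-0.2],0],[20,[0,0,-0.2],0],[20,[0,0,-0.2],0],[20,[0,0,-0.2],0],[20,[0,0,-0.2],0],[20,[0,0,-0.2],0],[20,[0,0,-0.2],0],[20,[0,0,-0.2],0],[20,[0,0,-0.2],0],[20,[0,0,-0.1],0],[20,[0,0,0],0],[20,[0,0,0],0]]'
```

```text
clock: 7.55
eef_pos: [496.0, -156.8, 294.1]
eef_rot: [-3.141, -0.0, 1.972]
wrist_force: [-0.2, 0.0, -2.5]
finger_gap: 28.7
finger_force: 25.0
```

```bash
python3 -m jog '[[20,[0.15,0.085,0],0],[20,[0.25,0.14,0],0],[20,[0.35,0.195,0],0],[20,[0.35,0.195,0],0],[20,[0.35,0.195,0],0],[20,[0.35,0.195,0],0],[20,[0.35,0.195,0],0],[20,[0.35,0.195,0],0],[20,[0.35,0.195,0],0],[20,[0.35,0.195,0],0],[20,[0.35,0.195,0],0],[20,[0.35,0.195,0],0],[20,[0.35,0.195,0],0],[20,[0.35,0.195,0],0],[20,[0.35,0.195,0],0],[20,[0.35,0.195,0],0],[20,[0.35,0.195,0],0],[20,[0.25,0.14,0],0],[20,[0.15,0.085,0],0],[20,[0.05,0.03,0],0]]'
python3 -m jog '[[20,[0,0,0],0],[20,[0,0,0],0],[20,[0,0,0],0],[20,[0,0,0],0],[20,[0,0,0],0]]'
```

```text
clock: 9.55
eef_pos: [533.5, 191.3, 294.3]
eef_rot: [-3.141, -0.0, 1.973]
wrist_force: [-1.0, -0.7, -1.9]
finger_gap: 29.0
finger_force: 25.0
clock: 10.05
eef_pos: [533.7, 190.1, 294.5]
eef_rot: [3.142, -0.0, 1.972]
wrist_force: [-0.4, -0.7, -1.8]
finger_gap: 28.9
finger_force: 25.0
```

```bash
python3 -m jog '[[20,[0,0,0.1],0],[20,[0,0,0.1],0],[20,[0,0,0.1],0],[20,[0,0,0.1],0],[20,[0,0,0.1],0],[20,[0,0,0.1],0],[20,[0,0,0.1],0],[20,[0,0,0.1],0],[20,[0,0,0],0],[20,[0,0,0],0]]'
python3 - <<'E'
from h import *
s=camera("scene");t=camera("top")
def crop(i,x,y,w=80,h=100): return cv2.resize(i[y-h//2:y+h//2,x-w//2:x+w//2,::-1],(w*5,h*5),interpolation=cv2.INTER_CUBIC)
cv2.imwrite("pics/rim.png",np.hstack([crop(s,343,155),crop(t,186,245)]))
p=read_state()["eef_pos"]
for z in (85,105,215): print(z,proj("scene",[p[0],p[1],z]).round(1),proj("top",[p[0],p[1],z]).round(1))
E
```

```text
clock: 11.05
eef_pos: [533.7, 190.4, 254.5]
eef_rot: [3.142, 0.0, 1.972]
wrist_force: [0.5, 0.8, -2.2]
finger_gap: 28.9
finger_force: 25.0
85 [343.3 168.6] [182.4 243.5]
105 [344.3 162.6] [180.4 242. ]
215 [350.1 126.1] [167.7 233. ]
```

View pics/rim.png

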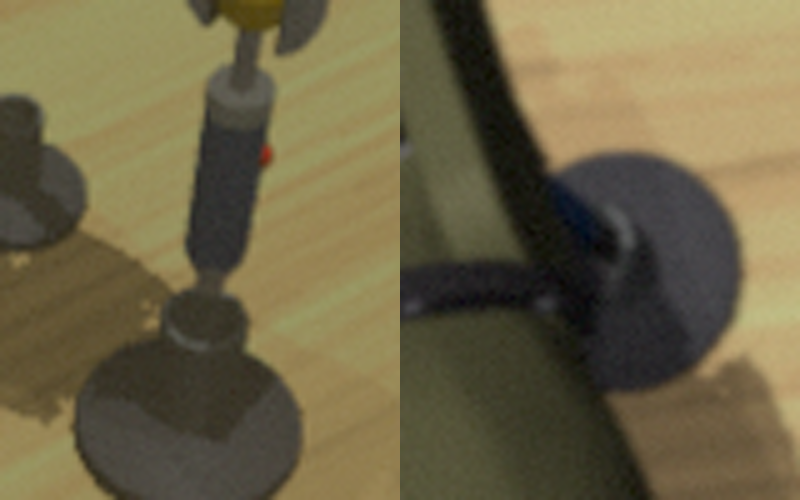

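The nose (crop ~207,285) points at the mouth centre (205,318) and the barrel is upright. Next is a slow descent.

```bash
python3 -m jog '[[20,[0,0,0.08],0],[20,[0,0,0.08],0],[20,[0,0,0.08],0],[20,[0,0,0.08],0],[20,[0,0,0.08],0],[20,[0,0,0.08],0],[20,[0,0,0.08],0],[20,[0,0,0.08],0],[20,[0,0,0],0],[20,[0,0,0],0]]'
python3 -m jog '[[20,[0,0,0.06],0],[20,[0,0,0.06],0],[20,[0,0,0.06],0],[20,[0,0,0.06],0],[20,[0,0,0.06],0],[20,[0,0,0.06],0],[20,[0,0,0],0],[20,[0,0,0],0]]'
```

```text
clock: 12.15
eef_pos: [533.8, 190.4, 222.5]
eef_rot: [3.142, -0.0, 1.972]
wrist_force: [-0.1, 0.4, -2.2]
finger_gap: 29.0
finger_force: 25.0
clock: 12.95
eef_pos: [533.7, 190.4, 204.5]
eef_rot: [3.142, 0.0, 1.972]
wrist_force: [-0.9, 0.4, -1.2]
finger_gap: 28.7
finger_force: 25.0
```

```bash
python3 -m jog '[[20,[0,0,0.04],0],[20,[0,0,0.04],0],[20,[0,0,0.04],0],[20,[0,0,0.04],0],[20,[0,0,0.04],0],[20,[0,0,0.02],0],[20,[0,0,0],0],[20,[0,0,0],0]]'
python3 -m jog '[[20,[0,0,0.02],0],[20,[0,0,0.02],0],[20,[0,0,0],0],[20,[0,0,0],0]]'
```

```text
clock: 13.75
eef_pos: [533.7, 190.4, 193.5]
eef_rot: [3.141, 0.0, 1.972]
wrist_force: [-0.2, 0.0, -2.5]
finger_gap: 28.7
finger_force: 25.0
clock: 14.15
eef_pos: [533.7, 190.4, 191.4]
eef_rot: [-3.142, -0.0, 1.972]
wrist_force: [0.0, 0.6, -1.6]
finger_gap: 28.9
finger_force: 25.0
```

```bash
python3 -m jog '[[20,[0,0,0.02],0],[20,[0,0,0.02],0],[20,[0,0,0.02],0],[20,[0,0,0.02],0],[20,[0,0,0],0],[20,[0,0,0],0]]'
python3 -m jog '[[20,[0,0,0.02],0],[20,[0,0,0.02],0],[20,[0,0,0.02],0],[20,[0,0,0],0],[20,[0,0,0],0]]'
```

```text
clock: 14.75
eef_pos: [533.8, 190.5, 187.8]
eef_rot: [3.141, 0.0, 1.972]
wrist_force: [0.3, -0.2, 3.4]
finger_gap: 29.1
finger_force: 25.0
clock: 15.25
eef_pos: [533.9, 190.5, 184.7]
eef_rot: [3.141, 0.0, 1.972]
wrist_force: [-0.2, 0.6, 5.3]
finger_gap: 29.1
finger_force: 25.0
```

The nose is on the floor (contact near TCP z 189, so the tip is about 40 mm up) and the plunger is slightly loaded. I'll back off, release, rise and look.

```bash
python3 -m jog '[[20,[0,0,-0.04],0],[20,[0,0,-0.03],0],[20,[0,0,0],0],[20,[0,0,0],0],[40,[0,0,0],0],[60,[0,0,0],0],[94,[0,0,0],0],[94,[0,0,0],0],[94,[0,0,0],0],[94,[0,0,0],0],[94,[0,0,0],0]]'
python3 -m jog '[[94,[0,0,-0.2],0],[94,[0,0,-0.2],0],[94,[0,0,-0.2],0],[94,[0,0,-0.2],0],[94,[0,0,-0.2],0],[94,[0,0,-0.2],0],[94,[0,0,0],0],[0,[0,0,0],0],[0,[0,0,0],0],[0,[0,0,0],0],[0,[0,0,0],0],[0,[0,0,0],0],[0,[0,0,0],0],[0,[0,0,0],0],[0,[0,0,0],0],[0,[0,0,0],0],[0,[0,0,0],0]]'
python3 - <<'E'
from h import *
s=camera("scene");t=camera("top")
def crop(i,x,y,w=80,h=100): return cv2.resize(i[y-h//2:y+h//2,x-w//2:x+w//2,::-1],(w*5,h*5),interpolation=cv2.INTER_CUBIC)
cv2.imwrite("pics/set.png",np.hstack([crop(s,343,145),crop(t,186,245)]))
p=read_state()["eef_pos"]
for z in (85,160,218): print(z,proj("scene",[p[0],p[1],z]).round(1),proj("top",[p[0],p[1],z]).round(1))
E
```

```text
clock: 16.35
eef_pos: [533.7, 190.4, 187.9]
eef_rot: [3.142, 0.0, 1.972]
wrist_force: [0.1, -0.4, -1.1]
finger_gap: 81.4
finger_force: 0.0
clock: 18.05
eef_pos: [533.7, 190.4, 247.9]
eef_rot: [3.142, 0.0, 1.972]
wrist_force: [-0.5, -0.6, 0.3]
finger_gap: 17.5
finger_force: 0.0
85 [343.3 168.6] [182.4 243.5]
160 [347.  145.1] [174.4 237.8]
218 [350.2 125. ] [167.3 232.7]
```

View pics/set.png

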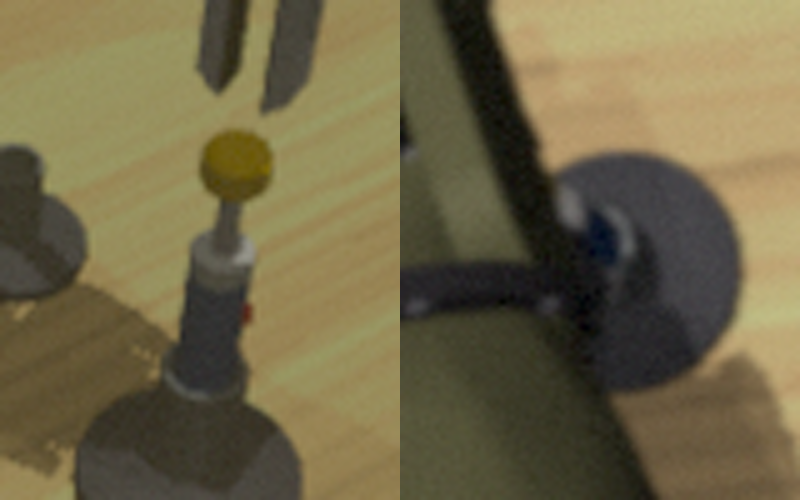

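The sucker stands upright with its plunger up. The head top (crop 237,150) projects exactly at z≈218 below the TCP. I'll shut the fingers and approach.

```bash
python3 -m jog '[[0,[0,0,0.1],0],[0,[0,0,0.1],0],[0,[0,0,0.1],0],[0,[0,0,0.1],0],[0,[0,0,0.06],0],[0,[0,0,0],0],[0,[0,0,0],0]]' 40
python3 -m jog '[[0,[0,0,0.024],0],[0,[0,0,0.024],0],[0,[0,0,0.024],0],[0,[0,0,0.024],0],[0,[0,0,0.024],0],[0,[0,0,0.024],0],[0,[0,0,0.024],0],[0,[0,0,0.024],0],[0,[0,0,0.024],0],[0,[0,0,0.024],0]]'
python3 -m jog '[[0,[0,0,0.024],0],[0,[0,0,0.024],0],[0,[0,0,0.024],0],[0,[0,0,0.024],0],[0,[0,0,0.024],0],[0,[0,0,0.024],0],[0,[0,0,0.024],0],[0,[0,0,0.024],0]]'
```

```text
clock: 18.85
eef_pos: [533.8, 190.4, 225.0]
eef_rot: [3.141, 0.0, 1.972]
wrist_force: [-0.2, -0.1, -0.7]
finger_gap: 0.5
finger_force: 0.0
clock: 19.85
eef_pos: [533.9, 190.5, 213.2]
eef_rot: [3.141, 0.0, 1.972]
wrist_force: [0.4, 1.3, 5.7]
finger_gap: 0.8
finger_force: 3.0
clock: 20.65
eef_pos: [534.1, 190.5, 204.0]
eef_rot: [3.14, 0.0, 1.972]
wrist_force: [-0.4, 0.6, 6.9]
finger_gap: 0.3
finger_force: 3.8
```

```bash
for i in 1 ; do python3 -m jog '[[0,[0,0,0.024],0],[0,[0,0,0.024],0],[0,[0,0,0.024],0],[0,[0,0,0.024],0],[0,[0,0,0.024],0]]'; done
python3 -m jog '[[0,[0,0,0.024],0],[0,[0,0,0.024],0],[0,[0,0,0.024],0],[0,[0,0,0.024],0],[0,[0,0,0.024],0]]'
```

```text
clock: 21.15
eef_pos: [534.1, 190.5, 198.0]
eef_rot: [3.14, 0.0, 1.972]
wrist_force: [0.6, 0.5, 7.4]
finger_gap: 0.3
finger_force: 3.8
clock: 21.65
eef_pos: [534.2, 190.6, 192.3]
eef_rot: [3.14, 0.0, 1.972]
wrist_force: [-0.0, 0.4, 10.8]
finger_gap: 0.4
finger_force: 5.1
```

```bash
python3 -m jog '[[0,[0,0,0.024],0],[0,[0,0,0.024],0],[0,[0,0,0.024],0],[0,[0,0,0.024],0],[0,[0,0,0.024],0]]'
python3 -m jog '[[0,[0,0,0.024],0],[0,[0,0,0.024],0],[0,[0,0,0.024],0],[0,[0,0,0.024],0]]'
```

```text
clock: 22.15
eef_pos: [534.4, 190.6, 186.8]
eef_rot: [3.139, 0.0, 1.972]
wrist_force: [-0.4, 0.1, 13.4]
finger_gap: 0.1
finger_force: 6.4
clock: 22.55
eef_pos: [534.5, 190.7, 182.0]
eef_rot: [3.138, 0.0, 1.972]
wrist_force: [0.2, -0.0, 12.6]
finger_gap: 0.7
finger_force: 6.5
```

```bash
python3 -m jog '[[0,[0,0,0.022],0],[0,[0,0,0.022],0],[0,[0,0,0.022],0]]'
```

```text
clock: 22.85
eef_pos: [534.4, 190.6, 178.5]
eef_rot: [3.139, 0.0, 1.972]
wrist_force: [0.1, 0.1, 10.4]
finger_gap: 0.6
finger_force: 5.4
```

Past the 13 N peak, so the stop should be near z 168.

```bash
python3 -m jog '[[0,[0,0,0.022],0],[0,[0,0,0.022],0],[0,[0,0,0.022],0],[0,[0,0,0.022],0]]'
python3 -m jog '[[0,[0,0,0.022],0],[0,[0,0,0.022],0],[0,[0,0,0.022],0]]'
```

```text
clock: 23.25
eef_pos: [533.9, 190.5, 173.2]
eef_rot: [3.141, 0.0, 1.972]
wrist_force: [0.4, -0.3, 3.6]
finger_gap: 0.3
finger_force: 2.0
clock: 23.55
eef_pos: [533.5, 190.3, 169.0]
eef_rot: [-3.141, -0.0, 1.972]
wrist_force: [1.0, 0.1, -0.3]
finger_gap: 0.4
finger_force: 0.0
```

```bash
python3 -m jog '[[0,[0,0,0.02],0],[0,[0,0,0.02],0]]'
```

```text
clock: 23.75
eef_pos: [534.1, 190.5, 168.0]
eef_rot: [3.14, 0.0, 1.972]
wrist_force: [0.9, 0.3, 10.4]
finger_gap: 0.4
finger_force: 5.0
```

It snapped and the stop is now felt. One small nudge to confirm, then retreat and look.

```bash
python3 -m jog '[[0,[0,0,0.012],0],[0,[0,0,0],0]]'
python3 -m jog '[[0,[0,0,-0.1],0],[0,[0,0,-0.2],0],[0,[0,0,-0.4],0],[0,[0,0,-0.4],0],[0,[0,0,-0.4],0],[0,[0,0,-0.4],0],[0,[0,0,0],0],[0,[0,0,0],0],[0,[0,0,0],0]]'
python3 - <<'E'
from h import *
s=camera("scene")
def crop(i,x,y,w=120,h=100): return cv2.resize(i[y-h//2:y+h//2,x-w//2:x+w//2,::-1],(w*5,h*5),interpolation=cv2.INTER_CUBIC)
cv2.imwrite("pics/end.png",crop(s,343,145))
for z in (165,168,200): print(proj("scene",[533.7,190.4,z]).round(1))
E
```

```text
clock: 23.95
eef_pos: [534.3, 190.6, 168.1]
eef_rot: [3.139, 0.0, 1.972]
wrist_force: [-0.0, -0.7, 8.1]
finger_gap: 0.3
finger_force: 4.4
clock: 24.85
eef_pos: [533.4, 190.3, 260.8]
eef_rot: [-3.14, -0.0, 1.972]
wrist_force: [-0.3, 0.5, -0.6]
finger_gap: 0.4
finger_force: 0.0
[347.3 143.5]
[347.5 142.5]
[349.2 131.5]
```

View pics/end.png

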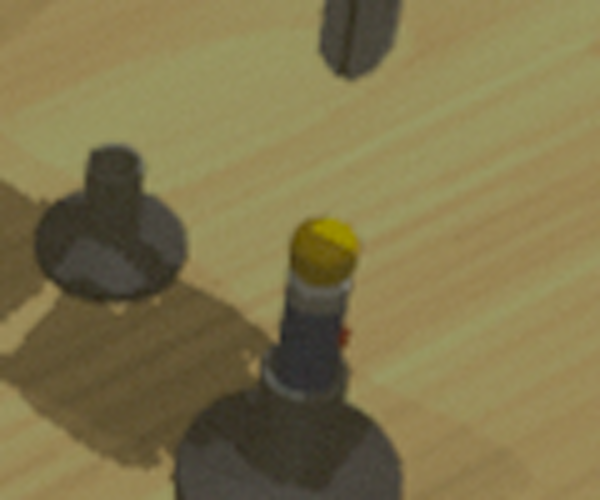

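The head stays down at pixel (348,142), which is z≈168: tip at 25 mm and plunger travel about 35 mm, so it is latched. The sucker is upright and the robot is clear of it.

```bash
python3 -c "
from cell import *
print(sign_off())"
```

```text
the job is handed in; nothing more can be done
None
```

The job is handed in, but no verdict came back. By my measurements the sucker stands upright on the floor of the larger stand's cup with its plunger latched down, the arm is clear, and the pens, spool and tin were never approached, though I took no closing picture of them.

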